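# Hang the wine dipper in the dip of the sprung drip rail

## Task

Pick up the steel wine dipper by its tab and hang it by its side hook on the rod of the drip stand, seated down in the rod's shallow dip; feel gently along the rod for the dip, without leaning hard on it. Keep hold until the rod carries the dipper, then let it go slowly so that its off-centre cup eases under the rod and does not swing, and leave it hanging still. Do not disturb the glass, the bottle or the bowl.

Things in the scene. Friction and masses are not known exactly. Their poses are not given: they have to be found in the camera images.
- dipper_tab (a point): Middle of the dipper's grip tab, an upright plate 6 mm thick (x), 18 mm wide (y); grip it across its thickness. 190 mm above the cup's underside; tab's top end is 15 mm above this point. Axes: z up, x from cup to hook. The hook's crown begins 30 mm below this point on the +x side: fingertips may reach 24 mm below it.
- dipper_hook (a point): Inner top of the side hook, 10.5 mm to +x and 35 mm below dipper_tab, same axes. Strip 12 mm wide (y), open downward; mouth 16 mm wide (x), between handle and tip leg, the tip ending 34 mm below this point. The inner top is an upside-down V that centres on a 10 mm rod; this point then stands 1 mm above the rod's top.
- rail_mid (a point): Fixed point mid-way between the posts, 210 mm up, level with the unloaded top of the straight rod; y along the rod, z up. The rod's one dip is 10 mm deep, 46 mm wide at the top with 45 degree sides, level for 22 mm. Its centre lies anywhere from y = -50 to +50 mm, different each time and not reported: feel (or see) it. The rod is straight at y = -88 and +88 mm.
- stand: Fixed drip stand, axes as rail_mid: wooden base 110 x 320 x 8 mm (origin under its centre), steel posts at y = -125 and +125 mm whose sleeves (tops 4 mm over the rod) carry a level steel rod, 10 mm diameter, 390 mm long. The rod does not slip lengthwise; on its springs it gives 0.5 mm downward per newton. Over 14 N is leaning hard.
- dipper: Loose steel dipper, 0.20 to 0.31 kg, upright at the start; origin under the cup's centre, axes as the tab. Cup 64 mm across, 48 mm tall; upright handle at x = 34 mm; hook top at x = 44.5, z = 155 mm. The cup is heavy: free on the rod it leans about 0.29 rad, cup easing in under the rod, tab leaning to the cup's side (-x). Either way round will do.
- wineglass: Bystander: stemmed wine glass, 165 mm tall, 68 mm across; origin at the centre of its foot's underside.
- wine: Bystander: standing green bottle, 290 mm tall, 74 mm across; origin at the centre of its underside.
- corkbowl: Bystander: small wooden bowl, 110 mm across, 50 mm tall; origin at the centre of its underside.
Not all that is in view belongs to the job. Leave any pink look-alike of the dipper alone.

How it is judged:
By the outcome, as a careful person would: the job done as asked, in the order asked, and still so for the second after the job is handed in, with the robot touching nothing.
It also fails if it takes over 72 s, if anything falls off the work surface, if the arm or the gripper's body presses on something with over 40 N, if the wrist force passes 120 N, or if a joint passes its speed limit or range.

## Robot

A 6-joint arm with a two-finger parallel gripper is mounted at the origin on the work surface. World frame = base frame: x ahead of the robot, y to its left, z up, the work surface at z = 0. Lengths are in m, angles in rad, forces in N, time in s.
With the tool pointing down it reaches from about 0.425 to 0.925 m from the base axis. Payload 12.5 kg.
Tool frame: the origin (TCP) lies at the very end of the fingers, on their centre line; the grasp point (between the pads) lies 19 mm behind it; z points along the fingers, y is the direction in which the jaws open and shut (so a half turn about z gives the same grasp; the last joint's range is limited). The gripper opens to 85 mm and grips with 20 to 120 N. Pads are 22 mm wide; open, the fingers measure 114 mm over their backs; the gripper's body (76 mm by 85 mm) begins 54 mm behind the grasp point. The pads swing forward as they close: fully open they stand 13 mm farther back than shut.
Start: joints at [1.174, 0.491, 1.559, -0, 1.092, -0.106], TCP at [0.179, 0.599, 0.231] pointing down, gripper open.
Joint ranges: [-3.1, 3.1], [-0.84, 2.19], [0.05, 2.79], [-1.13, 4.28], [0.06, 2.93], [-2.69, 2.69]. Speed limits (rad/s): [2.22, 2.22, 2.79, 3.14, 3.14, 3.14].

## Interface

Orientations are given as a rotation vector (axis times angle).
In Python, from workcell import * gives the robot as it stands.
- The arm moves only by the tool drive_tool, never from a script. Its argument "series" is a list of rows, each a list of 2 entries, a list of its own where there are three numbers: the shift along the world's x, y, z in m, then the turn, a rotation vector about the world's x, y, z in degrees. In form: [[[x, y, z], [ax, ay, az]], ...]. A call has 1 to 5 rows; each row is the pose to reach, as a shift and turn from the pose measured when the call began; what a row does not reach only later rows make up. A row lasts 1/12 s, in which the tool goes at most 41.7 mm and 7.16 degrees, less where a joint would pass 70% of its speed; a pose out of reach is approached as far as the arm can. A call with a gripper value outside its range is refused whole. "claw" is the opening, from 0 (shut) to 1 (fully open), set as the call begins (left out, the last holds). The fingers move at their own pace and stop on an object; "newtons" is the grip in N (left out, the last holds). Time passes only in rows, so rows that repeat a pose let the fingers close. It gives the time, the measured TCP pose, the force and the opening at its end, in the units of the state.
- read_state(): the state, without advancing time (a new reading comes with each control period).
- read_camera(name): name is "side" or "top" or "wrist"; returns a dict with "frame" (400x640x3 uint8, blue, green, red), "fx", "fy", "cx", "cy" (pixels), "position" and "orientation" of the camera in the world; the wrist camera has in their place "tool_from_camera" (4x4, takes a point from camera to tool coordinates, whose origin is the TCP and whose axes are the flange's). Camera axes: x right, y down, z forward; pixel columns grow to the right and rows downward; lengths in m; the calibration is good to about 2 mm. A picture is of the moment at which its call begins: read the wrist's pose just before it. There is no depth.
- job_done(): hands the job in, once; it reports no verdict.
The state is a dict: "t": time; "qpos": joint angles; "joint_vel": joint speeds; "joint_torque": joint torques, N m; "ee_pos": TCP position; "eef_rot": TCP orientation; "ft_force": force on the tool from outside, world axes, zero at the start; "wrist_torque": the same for the moment, N m; "width": opening from 0.0 (shut) to 1.0 (fully open).
Only numpy, scipy, OpenCV 4.12 (cv2) and the standard library are available. Lean on these libraries where they do the work, as an engineer would, in place of code of your own. Each camera call takes 0.05 s, during which the arm holds its last target.

## Working session

There is one attempt and no reset: what is moved stays moved. The work goes in short steps, Python scripts to look and compute and a tool call to move; the robot and the scene stay as the last step left them, time stands still between calls to the robot, and variables do not carry over. Pictures are saved under pics/ and viewed, and the job is handed in when it is done.

Besides the shell and the picture viewer there is one more tool, called after "Call:" as name(argument=value, ...), one argument or row to a line, values as JSON. drive_tool: Moves the arm, as the interface text tells. Its arguments: {"type":"object","properties":{"series":{"type":"array"},"claw":{"type":"number"},"newtons":{"type":"number"}},"required":["series"]}

```bash
ls; mkdir -p pics; python3 - <<'E'
from workcell import *
import cv2
s=read_state(); print(s)
for n in ("side","top","wrist"):
    c=read_camera(n); cv2.imwrite(f"pics/{n}0.png",c["frame"]); print(n,{k:v for k,v in c.items() if k!="frame"})
E
```

```text
pics
{'t': 0.0, 'qpos': array([ 1.17439064e+00,  4.91520067e-01,  1.55948794e+00, -1.11283477e-05,
        1.09170055e+00, -1.05558791e-01]), 'joint_vel': array([-0.00070009,  0.001489  ,  0.00040795,  0.00041427, -0.00012617,
       -0.00016282]), 'joint_torque': array([ 1.36346618e-03, -6.18441153e+01, -2.61589140e+01, -1.10818610e-04,
        3.92013710e-03,  3.30215710e-05]), 'ee_pos': array([0.17908784, 0.59853603, 0.23073902]), 'eef_rot': array([-4.55205831e-01, -3.10816795e+00,  1.70164583e-03]), 'ft_force': array([ 0.07776928,  0.73594502, -0.59453269]), 'wrist_torque': array([-0.00265166,  0.0550278 , -0.03480074]), 'width': 0.9991919320747816}
side {'fx': 389.0196136750428, 'fy': 389.0196136750428, 'cx': 323.0331411201116, 'cy': 205.15725960934174, 'position': array([ 0.33066599, -0.64704672,  0.66298829]), 'orientation': array([-2.26439563,  0.49973108, -0.2039878 ])}
top {'fx': 414.7356884062217, 'fy': 414.7356884062217, 'cx': 328.95147957528656, 'cy': 194.13378233628163, 'position': array([ 0.50072041, -0.11121491,  0.96826007]), 'orientation': array([-2.22388398,  2.17565831, -0.13666103])}
wrist {'fx': 310.8513901807975, 'fy': 310.8513901807975, 'cx': 314.5809055165888, 'cy': 196.9666628082422, 'tool_from_camera': array([[-6.98367493e-04, -9.58708406e-01, -2.84390059e-01,
         7.24668662e-02],
       [ 9.99999663e-01, -7.92456426e-04,  2.15785950e-04,
         5.16453191e-04],
       [-4.32242534e-04, -2.84389812e-01,  9.58708636e-01,
        -1.42872886e-01],
       [ 0.00000000e+00,  0.00000000e+00,  0.00000000e+00,
         1.00000000e+00]])}
```

View pics/side0.png

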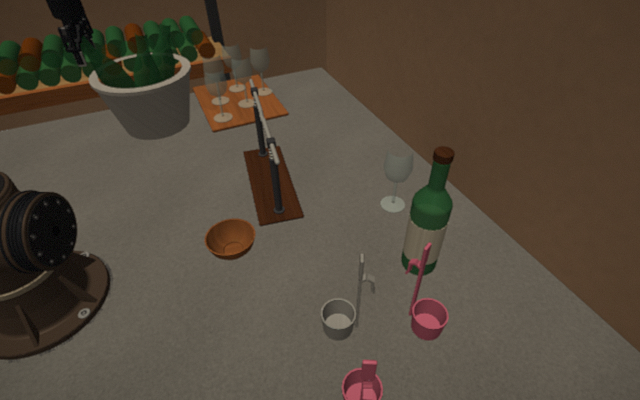

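View pics/top0.png

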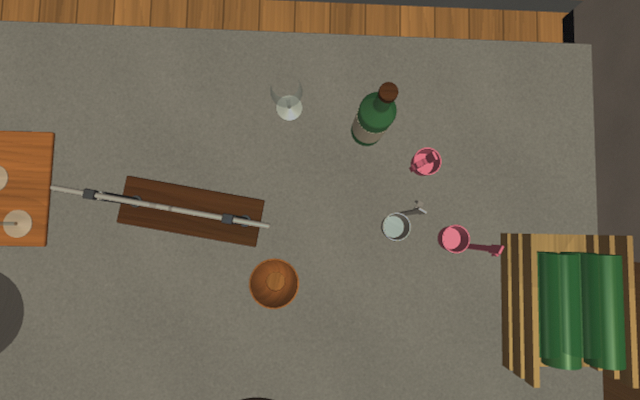

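View pics/wrist0.png

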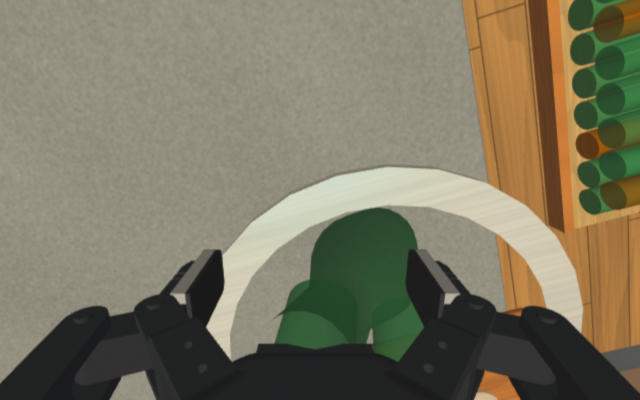

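The side view shows the steel dipper with its cup at (338,320) and tab at (361,262), and the stand at about (272,185). In the top view the cup rim is at (396,227), the hook at about (420,208), and the rod runs from (52,187) to (268,226). I'll zoom in next.

```bash
cat > h.py <<'E'
import numpy as np, cv2
from scipy.spatial.transform import Rotation as R
from workcell import *
def cam(n):
    s=read_state(); c=read_camera(n)
    if n=="wrist":
        T=np.eye(4);T[:3,:3]=R.from_rotvec(s["eef_rot"]).as_matrix();T[:3,3]=s["ee_pos"]
        M=T@c["tool_from_camera"]; c["R"]=M[:3,:3];c["p"]=M[:3,3]
    else: c["R"]=R.from_rotvec(c["orientation"]).as_matrix();c["p"]=np.array(c["position"])
    return c
def ray(c,u,v):
    d=c["R"]@np.array([(u-c["cx"])/c["fx"],(v-c["cy"])/c["fy"],1]); return c["p"],d/np.linalg.norm(d)
def onz(c,u,v,z):
    p,d=ray(c,u,v); return p+d*(z-p[2])/d[2]
def proj(c,P):
    q=c["R"].T@(np.asarray(P)-c["p"]); return q[0]/q[2]*c["fx"]+c["cx"],q[1]/q[2]*c["fy"]+c["cy"]
def tri(c1,a,c2,b):
    p1,d1=ray(c1,*a);p2,d2=ray(c2,*b)
    A=np.stack([d1,-d2],1);t=np.linalg.lstsq(A,p2-p1,rcond=None)[0]
    x,y=p1+d1*t[0],p2+d2*t[1]; return (x+y)/2,np.linalg.norm(x-y)
def crop(c,name,u0,v0,u1,v1,k):
    im=c["frame"][v0:v1,u0:u1]; im=cv2.resize(im,None,fx=k,fy=k,interpolation=cv2.INTER_CUBIC)
    im=cv2.convertScaleAbs(im,alpha=1.3,beta=10)
    cv2.imwrite(f"pics/{name}.png",im)
E
python3 - <<'E'
from h import *
s=cam("side");t=cam("top")
crop(s,"s1a",310,240,410,345,5); crop(t,"t1a",370,190,450,250,8); crop(t,"t1b",40,165,280,255,3); crop(s,"s1b",230,70,320,230,3)
a=onz(t,396,227,.048);print("cup",a,"from side",onz(s,338,309,.048))
print(read_state()["t"])
for e in [(52,187),(268,226)]: print(onz(t,*e,.205))
E
```

```text
cup [ 0.5063974 -0.3008338  0.048    ] from side [ 0.51257665 -0.29650522  0.048     ]
0.25
[0.56451584 0.35544209 0.205     ]
[ 0.50248152 -0.03303908  0.205     ]
```

```bash
python3 - <<'E'
import cv2,numpy as np
a=cv2.imread("pics/s1a.png");b=cv2.imread("pics/s1b.png")
print(a.shape,b.shape)
h=max(a.shape[0],b.shape[0]);o=np.zeros((h,a.shape[1]+b.shape[1],3),np.uint8);o[:a.shape[0],:a.shape[1]]=a;o[:b.shape[0],a.shape[1]:]=b;cv2.imwrite("pics/s1.png",o)
a=cv2.imread("pics/t1a.png");cv2.imwrite("pics/t1.png",np.vstack([a,cv2.imread("pics/t1b.png")[:, :640][:110]]) )
E
```

```text
(525, 500, 3) (480, 270, 3)
```

View pics/s1.png

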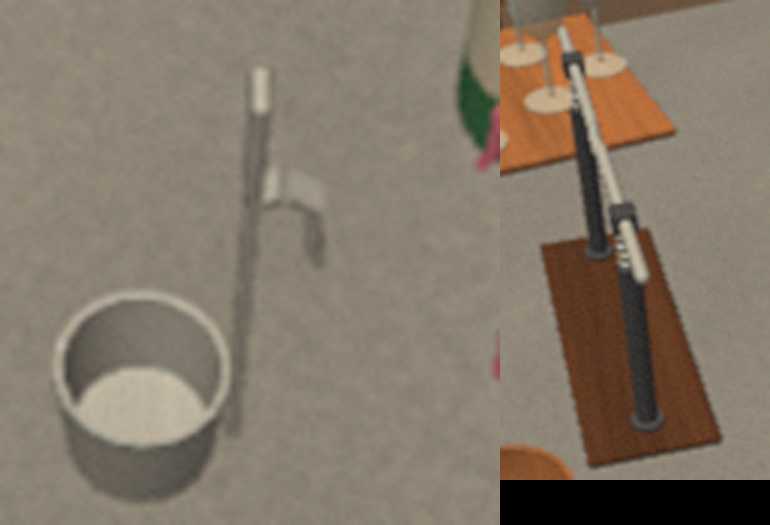

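View pics/t1a.png

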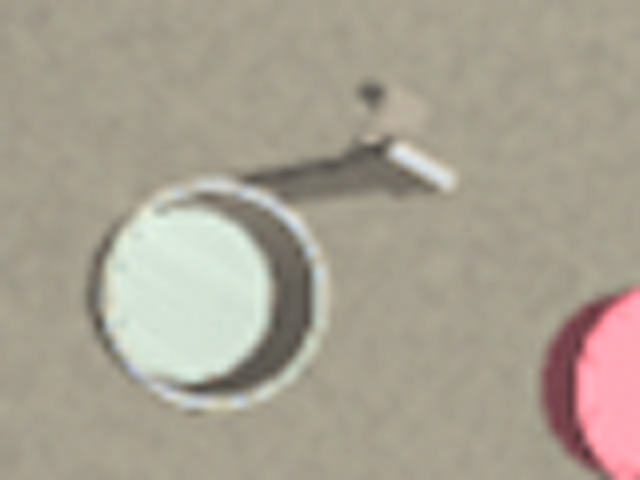

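View pics/t1b.png

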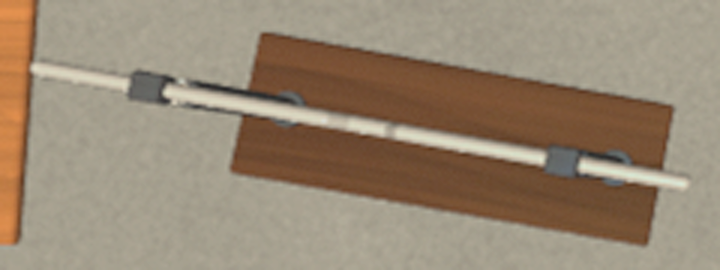

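```bash
python3 - <<'E'
from h import *
s=cam("side");t=cam("top")
T=(370+424.5/8,190+166.5/8); S=(362,258.2)
print("tabtop",tri(t,T,s,S), onz(t,*T,.205), onz(s,*S,.205))
a=onz(t,370+395/8,190+148/8,.205);b=onz(t,370+455/8,190+187/8,.205);print("strip",a,b,np.linalg.norm(b-a),np.degrees(np.arctan2(*(b-a)[1::-1])))
# cup rim by circle fit: contour in crop center (208,293)/8
c=onz(t,370+208/8,190+293/8,.048);print("cup",c)
print("cup side",onz(s,310+142/5,240+370/5,.048))
print("px diam",[np.linalg.norm(onz(t,370+92/8,190+293/8,.048)-onz(t,370+325/8,190+293/8,.048))])
# hook tip leg/crown
# stand
P=lambda u,v:(40+u/3,165+v/3)
A=onz(t,*P(150,87),.214);B=onz(t,*P(562,162),.214);print("sleeves",A,B,np.linalg.norm(A-B),(A+B)/2)
e1=onz(t,*P(33,68),.208);e2=onz(t,*P(689,183),.208);print("ends",e1,e2,np.linalg.norm(e1-e2),(e1+e2)/2,np.degrees(np.arctan2(*(e1-e2)[1::-1])))
bc=[onz(t,*P(*p),.008) for p in[(262,33),(672,106),(647,244),(231,171)]];print("base",np.mean(bc,0))
for p in[(340,121),(390,130)]: print("dip",onz(t,*P(*p),.204))
for n,(u,v) in dict(glass=(289,108)).items(): print(n,onz(t,u,v,0))
print("bottle",onz(t,388,92,.29),"bowl",onz(t,274,283,.05),"pink1",onz(t,427,162,.048),"pink2",onz(t,455,239,.048),read_state()["t"])
E
```

```text
tabtop (array([ 0.53782374, -0.32014602,  0.20293594]), np.float64(0.002705047606630973)) [ 0.53648138 -0.31901879  0.205     ] [ 0.53821415 -0.32198262  0.205     ]
strip [ 0.54063298 -0.31207751  0.205     ] [ 0.53187044 -0.32619468  0.205     ] 0.016615548317370193 -121.82793150038697
cup [ 0.50723105 -0.300828    0.048     ]
cup side [ 0.50867727 -0.30605115  0.048     ]
px diam [np.float64(0.0654668792224795)]
sleeves [0.55286181 0.28320509 0.214     ] [0.51352686 0.03916467 0.214     ] 0.24719014444828558 [0.53319434 0.16118488 0.214     ]
ends [0.56302486 0.35526174 0.208     ] [ 0.50253592 -0.03635971  0.208     ] 0.39626540770923857 [0.53278039 0.15945102 0.208     ] 81.21961365528517
base [0.53328949 0.16234409 0.008     ]
dip [0.5356205  0.17499407 0.204     ]
dip [0.53084356 0.14497523 0.204     ]
glass [ 0.78322654 -0.05269211  0.        ]
bottle [ 0.73162126 -0.23579195  0.29      ] bowl [ 0.37965532 -0.03407996  0.05      ] pink1 [ 0.65466941 -0.37060612  0.048     ] pink2 [ 0.48231406 -0.43411495  0.048     ] 0.35
```

```bash
python3 - <<'E'
from h import *
s=read_state();M=R.from_rotvec(s["eef_rot"]).as_matrix();print(M)
print("tool y yaw",np.degrees(np.arctan2(M[1,1],M[0,1])),"q6-ish", s["qpos"])
E
```

```text
[[-9.58009957e-01  2.86734927e-01 -6.79423576e-05]
 [ 2.86734935e-01  9.58009929e-01 -2.28542491e-04]
 [-4.41661324e-07 -2.38427430e-04 -9.99999972e-01]]
tool y yaw 73.33741804403724 q6-ish [ 1.17440004e+00  4.91062694e-01  1.55902735e+00 -2.88084410e-05
  1.09173967e+00 -1.05566089e-01]
```

Call:
drive_tool(
  series=[
    [[0.02, -0.01, 0.035], [0, 0, -7]],
    [[0.05, -0.03, 0.06], [0, 0, -14]],
    [[0.085, -0.05, 0.08], [0, 0, -21]],
    [[0.12, -0.07, 0.095], [0, 0, -28]],
    [[0.155, -0.09, 0.1], [0, 0, -35]],
  ],
  claw=0.55,
  newtons=40,
)

```text
t: 0.77
ee_pos: [0.3305, 0.5109, 0.3328]
eef_rot: [1.376, 2.824, 0.005]
ft_force: [0.9, 0.4, -0.2]
width: 0.549
```

Call:
drive_tool(
  series=[
    [[0.03, -0.028, 0], [0, 0, -7]],
    [[0.06, -0.056, 0], [0, 0, -14]],
    [[0.08, -0.09, 0], [0, 0, -21]],
    [[0.1, -0.125, 0], [0, 0, -28]],
    [[0.12, -0.16, 0], [0, 0, -35]],
  ],
)

```text
t: 1.18
ee_pos: [0.4512, 0.3491, 0.3328]
eef_rot: [2.167, 2.272, 0.004]
ft_force: [-0.3, 1.1, 0.0]
width: 0.551
```

Call:
drive_tool(
  series=[
    [[0.01, -0.04, 0], [0, 0, -7]],
    [[0.02, -0.08, 0], [0, 0, -14]],
    [[0.03, -0.12, 0], [0, 0, -21]],
    [[0.04, -0.16, 0], [0, 0, -28]],
    [[0.045, -0.2, 0], [0, 0, -34]],
  ],
)

```text
t: 1.6
ee_pos: [0.4967, 0.1471, 0.3328]
eef_rot: [2.741, 1.53, 0.004]
ft_force: [0.8, 0.6, 0.4]
width: 0.553
```

```bash
python3 - <<'E'
from h import *
c=cam("wrist");cv2.imwrite("pics/w2.png",c["frame"]);print(c["p"]);np.save("w2.npy",np.vstack([c["R"],c["p"]]))
E
```

```text
[0.53423782 0.20933461 0.47576651]
```

View pics/w2.png

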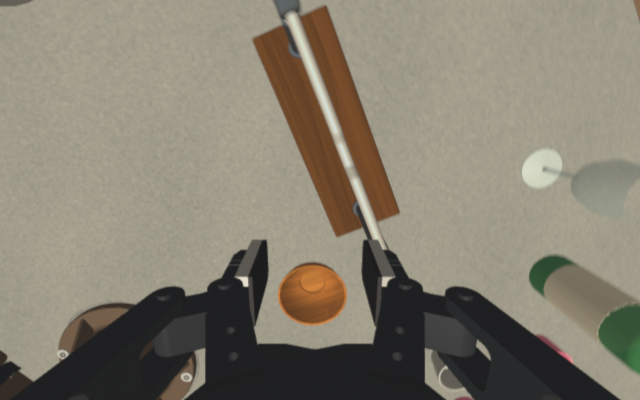

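```bash
python3 - <<'E'
from h import *
im=cv2.imread("pics/w2.png")[80:220,280:420];cv2.imwrite("pics/w2c.png",cv2.convertScaleAbs(cv2.resize(im,None,fx=4,fy=4,interpolation=cv2.INTER_CUBIC),alpha=1.3))
E
```

```text
(no output)
```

View pics/w2c.png

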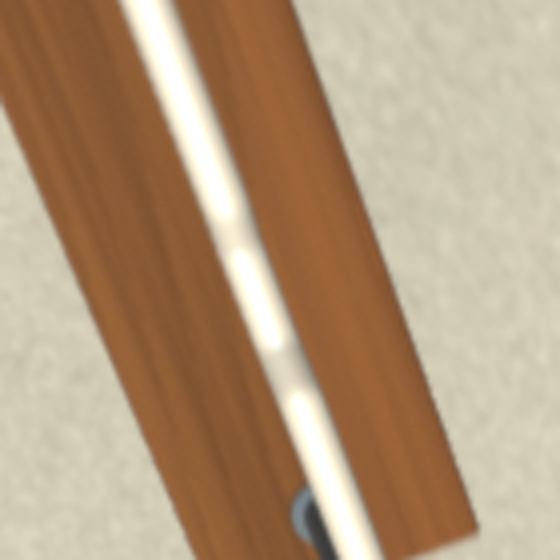

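```bash
python3 - <<'E'
from h import *
c=cam("wrist")
C=lambda u,v:(280+u/4,80+v/4)
a=onz(c,*C(232,232),.205);b=onz(c,*C(286,368),.205);m=onz(c,*C(259,300),.2)
print(a,b,np.linalg.norm(a-b),m)
q=[onz(c,*C(*p),.21) for p in[(148,5),(356,545),(222,205)]];print("rod",q,np.degrees(np.arctan2(*(q[0]-q[1])[1::-1])))
# sleeve near top left
print("sleeve far",onz(c,288,5,.214))
bc=[onz(c,u,v,.008) for u,v in[(253,39),(325,6),(399,212),(337,236)]];print("base",np.mean(bc,0),bc)
print(read_state()["t"])
E
```

```text
[0.53870404 0.16933232 0.205     ] [0.53346984 0.13738956 0.205     ] 0.03236876243662734 [0.53614103 0.15268153 0.2       ]
rod [array([0.54758563, 0.21753524, 0.21      ]), array([0.5262531 , 0.09471898, 0.21      ]), array([0.53975365, 0.17588653, 0.21      ])] 80.14633480359242
sleeve far [0.55746655 0.2737877  0.214     ]
base [0.53728359 0.15594995 0.008     ] [array([0.51184196, 0.32015877, 0.008     ]), array([0.61571426, 0.30162143, 0.008     ]), array([ 0.56325047, -0.00769709,  0.008     ]), array([0.45832769, 0.00971669, 0.008     ])]
1.7
```

Call:
drive_tool(
  series=[
    [[0.01, -0.04, 0], [0, 0, -1]],
    [[0.02, -0.08, 0], [0, 0, -2]],
    [[0.03, -0.12, 0], [0, 0, -2]],
    [[0.035, -0.16, 0], [0, 0, -2]],
    [[0.04, -0.2, 0], [0, 0, -2]],
  ],
)

```text
t: 2.12
ee_pos: [0.537, -0.0562, 0.3329]
eef_rot: [2.768, 1.48, 0.003]
ft_force: [0.9, -0.1, -0.3]
width: 0.548
```

Call:
drive_tool(
  series=[
    [[0, -0.04, 0], [0, 0, 0]],
    [[0, -0.08, 0], [0, 0, 0]],
    [[0, -0.12, 0], [0, 0, 0]],
    [[0, -0.16, 0], [0, 0, 0]],
    [[0, -0.16, 0], [0, 0, 0]],
  ],
)

```text
t: 2.53
ee_pos: [0.5369, -0.2215, 0.3323]
eef_rot: [2.769, 1.475, 0.002]
ft_force: [-0.5, 0.0, -0.3]
width: 0.549
```

```bash
python3 - <<'E'
from h import *
c=cam("wrist");cv2.imwrite("pics/w3.png",c["frame"]);s=read_state();print(s["t"],s["ee_pos"])
M=R.from_rotvec(s["eef_rot"]).as_matrix();print("yaw",np.degrees(np.arctan2(M[1,1],M[0,1])))
crop(c,"w3c",220,100,420,280,4)
E
```

```text
2.5833 [ 0.53685152 -0.21880071  0.33231384]
yaw -33.90597170784165
```

View pics/w3.png

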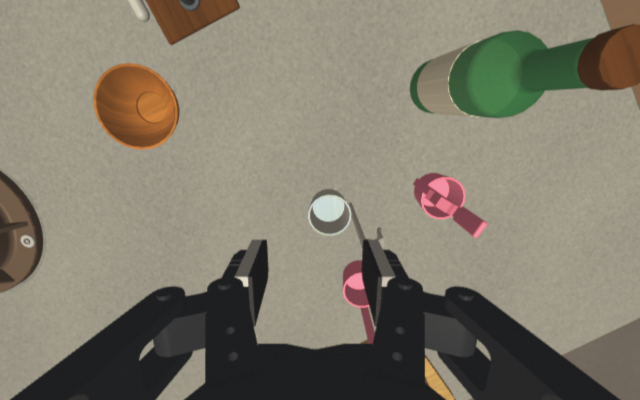

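Call:
drive_tool(
  series=[
    [[0, -0.03, -0.01], [0, 0, 0.5]],
    [[0, -0.06, -0.03], [0, 0, 1]],
    [[0, -0.09, -0.06], [0, 0, 1]],
    [[0, -0.102, -0.09], [0, 0, 1]],
    [[0, -0.102, -0.092], [0, 0, 1]],
  ],
)

```text
t: 3.0
ee_pos: [0.5356, -0.3207, 0.2348]
eef_rot: [-2.756, -1.498, 0.003]
ft_force: [-0.3, 0.2, -0.7]
width: 0.554
```

Call:
drive_tool(
  series=[
    [[0, 0, 0], [0, 0, 0]],
    [[0, 0, 0], [0, 0, 0]],
  ],
)

```text
t: 3.17
ee_pos: [0.536, -0.3193, 0.2351]
eef_rot: [-2.755, -1.5, 0.003]
ft_force: [0.1, 0.2, 0.2]
width: 0.553
```

```bash
python3 - <<'E'
from h import *
c=cam("wrist");cv2.imwrite("pics/w4.png",c["frame"]);s=read_state();print(s["t"],s["ee_pos"])
M=R.from_rotvec(s["eef_rot"]).as_matrix();print("yaw",np.degrees(np.arctan2(M[1,1],M[0,1])))
crop(c,"w4c",220,150,420,300,4)
t=cam("top");cv2.imwrite("pics/t4.png",t["frame"])
E
```

```text
3.2167 [ 0.53627642 -0.31942322  0.2360311 ]
yaw -32.854815631894816
```

View pics/w4c.png

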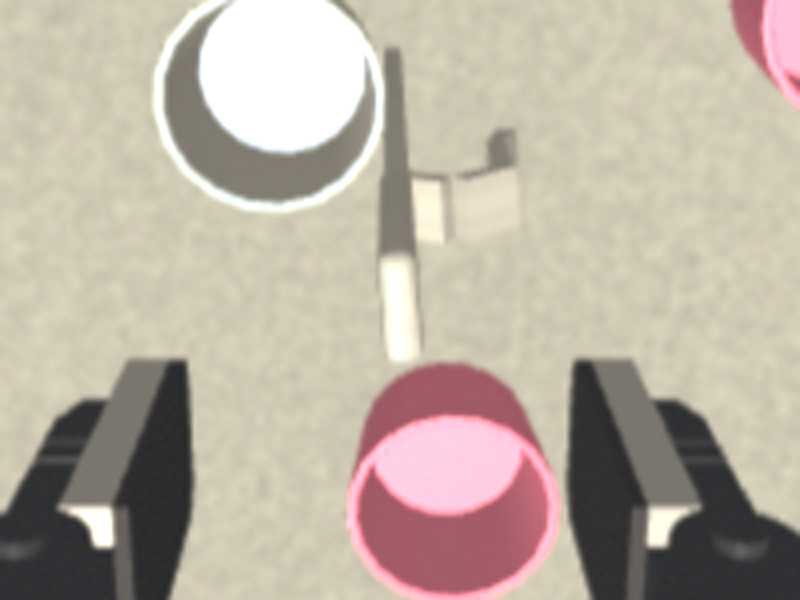

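```bash
python3 - <<'E'
from h import *
c=cam("wrist");s=read_state()
C=lambda u,v:(220+u/4,150+v/4)
m=onz(c,*C(400,306),.205);a=onz(c,*C(396,258),.205);b=onz(c,*C(403.5,358),.205)
print(m,np.linalg.norm(a-b),np.degrees(np.arctan2(*(a-b)[1::-1]))-90)
M=R.from_rotvec(s["eef_rot"]).as_matrix();print("in tool",M.T@(m-s["ee_pos"]),s["ee_pos"])
print("cup",onz(c,*C(270,95),.048))
E
```

```text
[ 0.54024415 -0.31893337  0.205     ] 0.01620990631187141 -28.616217097818776
in tool [0.00278159 0.00285144 0.03163312] [ 0.53638369 -0.31977447  0.23663719]
cup [ 0.51155897 -0.30223545  0.048     ]
```

Call:
drive_tool(
  series=[
    [[0.003, 0, 0], [0, 0, 2]],
    [[0.003, 0, -0.02], [0, 0, 2]],
    [[0.003, 0, -0.04], [0, 0, 2]],
    [[0.003, 0, -0.064], [0, 0, 2]],
    [[0.003, 0, -0.064], [0, 0, 2]],
  ],
)

```text
t: 3.73
ee_pos: [0.5386, -0.3183, 0.1702]
eef_rot: [-2.727, -1.549, 0.003]
ft_force: [-0.3, 1.2, -0.8]
width: 0.55
```

```bash
python3 - <<'E'
from h import *
c=cam("wrist");s=read_state();print(s["t"],s["ee_pos"],s["ft_force"])
crop(c,"w5c",220,150,420,300,4)
E
```

```text
3.7833 [ 0.53922434 -0.31887675  0.1723084 ] [-0.18023015  0.44310242  1.16111256]
```

View pics/w5c.png

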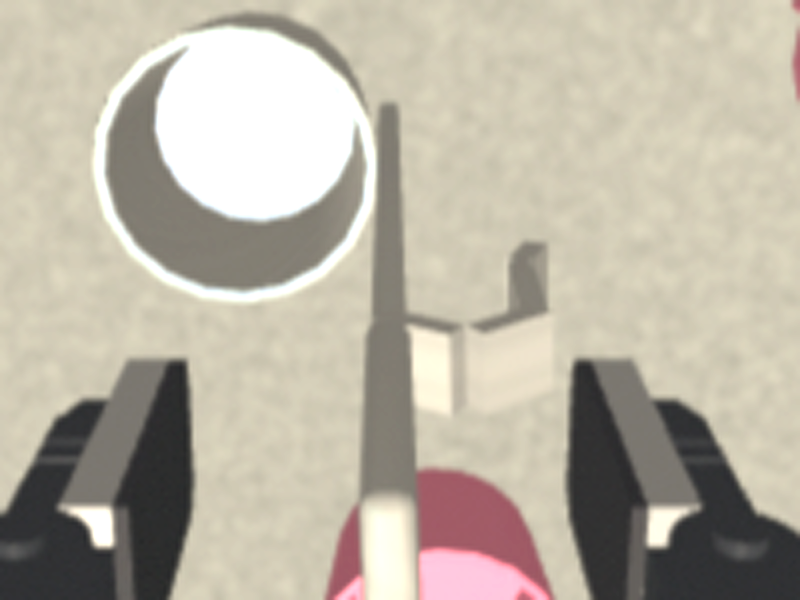

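Call:
drive_tool(
  series=[
    [[0, 0, 0], [0, 0, 0]],
    [[0, 0, 0], [0, 0, 0]],
    [[0, 0, 0], [0, 0, 0]],
    [[0, 0, 0], [0, 0, 0]],
    [[0, 0, 0], [0, 0, 0]],
  ],
  claw=0.0,
  newtons=40,
)

```text
t: 4.2
ee_pos: [0.5396, -0.3193, 0.1739]
eef_rot: [-2.73, -1.551, 0.001]
ft_force: [-1.1, -1.2, 7.5]
width: 0.064
```

Call:
drive_tool(
  series=[
    [[0, 0, 0], [0, 0, 0]],
    [[0, 0, 0], [0, 0, 0]],
    [[0, 0, 0.01], [0, 0, 0]],
    [[0, 0, 0.03], [0, 0, 0]],
    [[0, 0, 0.05], [0, 0, 0]],
  ],
)

```text
t: 4.62
ee_pos: [0.5394, -0.3191, 0.2244]
eef_rot: [-2.729, -1.55, 0.002]
ft_force: [-0.6, 0.7, -1.1]
width: 0.061
```

Call:
drive_tool(
  series=[
    [[0, 0, 0.02], [0, 0, 2]],
    [[0, 0, 0.04], [0, 0, 5]],
    [[0, 0, 0.06], [0, 0, 8]],
    [[0, 0, 0.08], [0, 0, 10]],
    [[0, 0, 0.09], [0, 0, 11]],
  ],
)

```text
t: 5.03
ee_pos: [0.5396, -0.3192, 0.3176]
eef_rot: [-2.569, -1.808, 0.001]
ft_force: [-0.7, 0.4, -1.3]
width: 0.062
```

```bash
python3 - <<'E'
from h import *
c=cam("wrist");s=read_state();print(s["t"],s["ee_pos"],s["ft_force"],s["width"])
M=R.from_rotvec(s["eef_rot"]).as_matrix();print("yaw",np.degrees(np.arctan2(M[1,1],M[0,1])))
crop(c,"w6c",220,150,420,300,4)
E
```

```text
5.0833 [ 0.53983603 -0.31941853  0.31839623] [ 0.28021281 -0.32901709 -0.72419611] 0.06302845849328764
yaw -19.703348101083968
```

View pics/w6c.png

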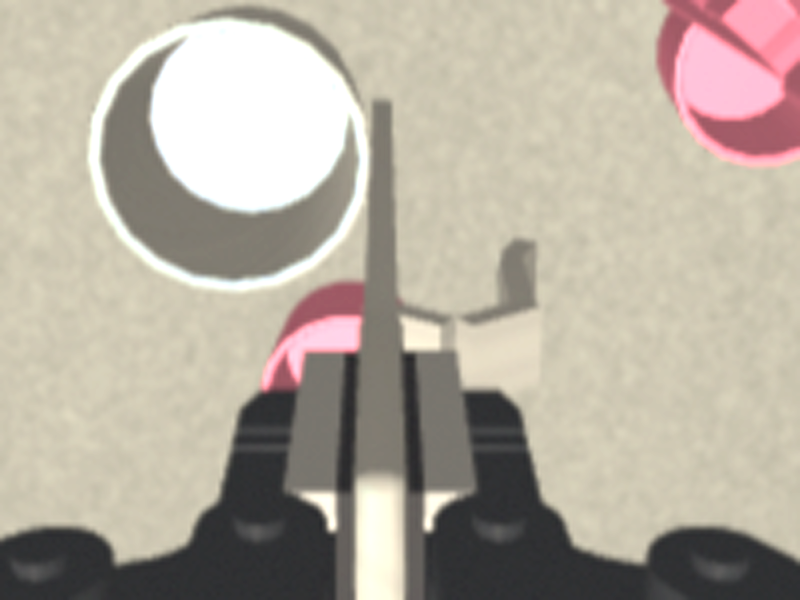

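Call:
drive_tool(
  series=[
    [[-0.02, 0.03, 0], [0, 0, 2]],
    [[-0.045, 0.06, 0], [0, 0, 5]],
    [[-0.065, 0.095, 0], [0, 0, 8]],
    [[-0.08, 0.13, 0], [0, 0, 10]],
    [[-0.08, 0.165, 0], [0, 0, 10.5]],
  ],
)

```text
t: 5.5
ee_pos: [0.457, -0.1528, 0.3179]
eef_rot: [-2.393, -2.036, 0.001]
ft_force: [0.3, 0.7, -0.3]
width: 0.065
```

Call:
drive_tool(
  series=[
    [[0, 0.035, 0], [0, 0, 0]],
    [[0, 0.07, 0], [0, 0, 0]],
    [[0, 0.11, 0], [0, 0, 0]],
    [[0, 0.15, 0], [0, 0, 0]],
    [[0, 0.19, 0], [0, 0, 0]],
  ],
)

```text
t: 5.92
ee_pos: [0.4562, 0.0389, 0.3174]
eef_rot: [-2.394, -2.034, 0.002]
ft_force: [1.4, -0.0, -2.9]
width: 0.059
```

Call:
drive_tool(
  series=[
    [[0, 0.035, 0], [0, 0, 0]],
    [[0, 0.07, 0], [0, 0, 0]],
    [[0, 0.09, 0], [0, 0, 0]],
    [[0, 0.09, 0], [0, 0, 0]],
    [[0, 0.09, 0], [0, 0, 0]],
  ],
)

```text
t: 6.33
ee_pos: [0.4557, 0.1298, 0.3168]
eef_rot: [-2.392, -2.035, 0.003]
ft_force: [0.7, 0.8, -2.5]
width: 0.061
```

```bash
python3 - <<'E'
from h import *
c=cam("wrist");s=read_state();print(s["t"],s["ee_pos"],s["ft_force"],s["width"])
cv2.imwrite("pics/w7.png",c["frame"])
M=R.from_rotvec(s["eef_rot"]).as_matrix();print("yaw",np.degrees(np.arctan2(M[1,1],M[0,1])),M[:,2])
q=cam("side");t=cam("top");cv2.imwrite("pics/s7.png",q["frame"]);crop(t,"t7",60,160,280,300,3.6)
E
```

```text
6.3833 [0.4559001  0.12896267 0.31686539] [ 0.21146234 -0.35989335 -2.1780573 ] 0.0630309612447583
yaw -9.274866971556238 [-2.35179973e-03 -5.98894743e-04 -9.99997055e-01]
```

View pics/w7.png

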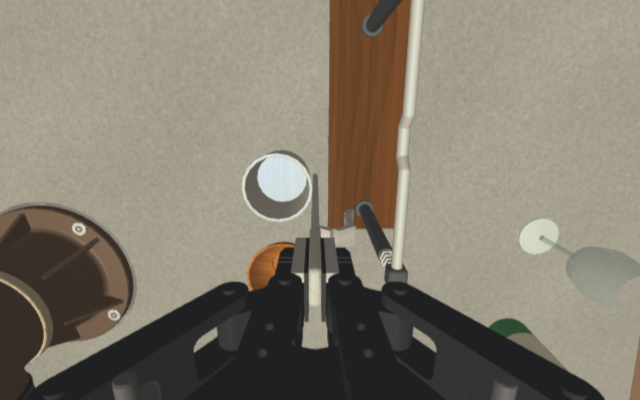

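View pics/t7.png

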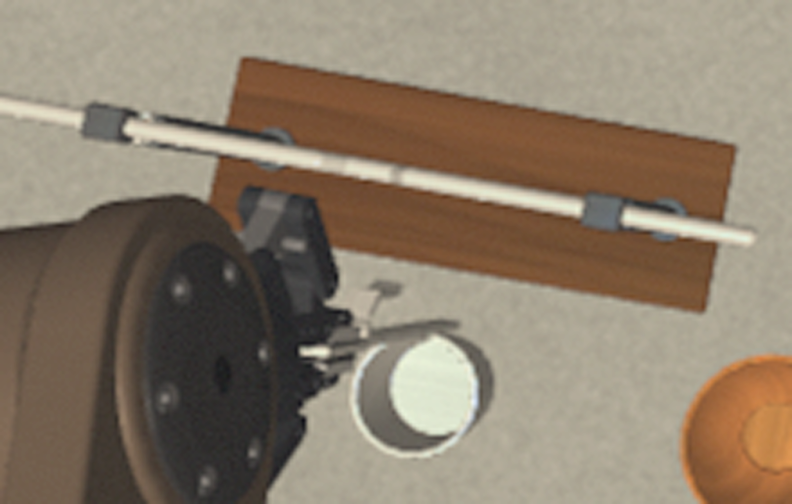

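View pics/s7.png

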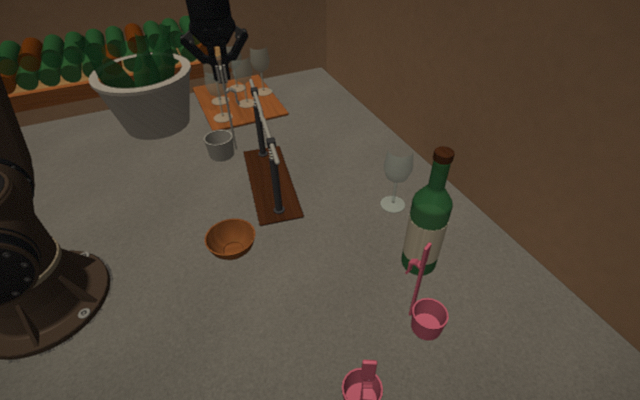

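```bash
python3 - <<'E'
from h import *
im=cv2.imread("pics/w7.png")[60:220,350:470];cv2.imwrite("pics/w7c.png",cv2.convertScaleAbs(cv2.resize(im,None,fx=5,fy=3.75,interpolation=cv2.INTER_CUBIC),alpha=1.1))
c=cam("wrist"); np.set_printoptions(precision=4,suppress=True)
g=cv2.cvtColor(c["frame"],cv2.COLOR_BGR2HSV)
for v in (20,40,60,80,100,110,115,120,125,130,135,140,145,150,155,160,165,170,180,190,200,210,220,230,240,250):
    row=g[v,385:430]; m=np.where((row[:,1]<60)&(row[:,2]>110))[0]
    if len(m):
        u=385+m.mean(); print(v,round(u,1),len(m),int(g[v,int(round(u)),2]),onz(c,u,v,.205)[:2])
E
```

```text
20 418.5 22 203 [0.5525 0.2463]
40 418.0 23 180 [0.5512 0.2331]
60 417.0 25 168 [0.5495 0.2195]
80 416.5 26 155 [0.5481 0.2053]
100 415.5 28 167 [0.5463 0.1907]
110 415.5 28 159 [0.5458 0.1832]
115 414.5 30 159 [0.5447 0.1795]
120 413.5 32 157 [0.5436 0.1758]
125 413.0 33 157 [0.5429 0.1719]
130 413.0 33 163 [0.5426 0.168 ]
135 413.0 33 161 [0.5424 0.1641]
140 412.5 34 158 [0.5417 0.1601]
145 412.5 34 157 [0.5414 0.1561]
150 412.5 34 161 [0.541 0.152]
155 412.0 35 163 [0.5403 0.148 ]
160 412.5 34 162 [0.5404 0.1438]
165 413.0 33 163 [0.5405 0.1395]
170 413.0 33 164 [0.5402 0.1353]
180 413.0 33 167 [0.5396 0.1267]
190 412.5 34 165 [0.5385 0.1181]
200 412.0 35 167 [0.5374 0.1092]
210 412.0 35 172 [0.5367 0.1002]
220 411.5 36 166 [0.5356 0.091 ]
230 407.0 45 164 [0.531  0.0822]
240 408.5 42 166 [0.5315 0.0724]
250 407.0 45 163 [0.5294 0.0628]
```

View pics/w7c.png

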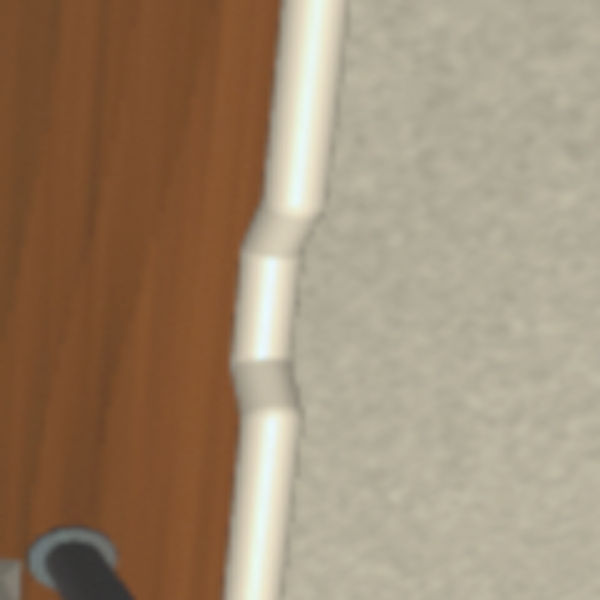

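```bash
python3 - <<'E'
from h import *
c=cam("wrist"); np.set_printoptions(precision=4,suppress=True)
P=lambda u,v:(350+u/5,60+v/3.75)
D={}
for n,p,z in [("farstraight",(314,5),.207),("s1top",(296,213),.207),("s1bot",(272,253),.197),("s2bot",(264,362),.197),("s2top",(270,407),.207),("near",(260,560),.207)]:
    D[n]=onz(c,*P(*p),z);print(n,D[n])
d=D["farstraight"]-D["near"];print("rod dir",np.degrees(np.arctan2(d[1],d[0])))
print("dip",(D["s1bot"]+D["s2bot"])/2,(D["s1top"]+D["s2top"])/2)
s=read_state();M=R.from_rotvec(s["eef_rot"]).as_matrix()
# tab near edge & top-face centre line in tool
for n,(u,v),h in [("tab far edge",(315,268),.034)]:
    p=onz(c,u,v,s["ee_pos"][2]+.032);print(n,M.T@(p-s["ee_pos"]))
# hook: cup rim centre; height = tab-.142
p=onz(c,278,186.5,s["ee_pos"][2]+.017-.142);print("cup in tool",M.T@(p-s["ee_pos"]))
p=onz(c,320,230,s["ee_pos"][2]+.017-.031);print("crown left edge",M.T@(p-s["ee_pos"]))
p=onz(c,354,228,s["ee_pos"][2]+.017-.031);print("crown right far",M.T@(p-s["ee_pos"]))
print(s["ee_pos"])
E
```

```text
farstraight [0.5459 0.2188 0.207 ]
s1top [0.54   0.1789 0.207 ]
s1bot [0.5383 0.1701 0.197 ]
s2bot [0.5349 0.1462 0.197 ]
s2top [0.5325 0.1381 0.207 ]
near [0.5279 0.1028 0.207 ]
rod dir 81.19728893303635
dip [0.5366 0.1581 0.197 ] [0.5363 0.1585 0.207 ]
tab far edge [ 0.0106  0.     -0.032 ]
cup in tool [ 0.0033 -0.0327  0.125 ]
crown left edge [0.0078 0.0028 0.014 ]
crown right far [0.0089 0.0212 0.014 ]
[0.4563 0.128  0.3173]
```

Call:
drive_tool(
  series=[
    [[0.02, 0.02, 0], [0, 0, 0.4]],
    [[0.045, 0.03, 0], [0, 0, 0.4]],
    [[0.0695, 0.03, 0], [0, 0, 0.4]],
    [[0.0695, 0.03, 0], [0, 0, 0.4]],
    [[0.0695, 0.03, -0.015], [0, 0, 0.4]],
  ],
)

```text
t: 7.0
ee_pos: [0.5268, 0.1575, 0.3035]
eef_rot: [2.39, 2.038, 0.001]
ft_force: [-0.9, -0.4, -3.5]
width: 0.062
```

Call:
drive_tool(
  series=[
    [[0, 0, -0.005], [0, 0, 0]],
    [[0, 0, -0.01], [0, 0, 0]],
    [[0, 0, -0.015], [0, 0, 0]],
    [[0, 0, -0.015], [0, 0, 0]],
  ],
)

```text
t: 7.33
ee_pos: [0.5263, 0.1571, 0.2881]
eef_rot: [2.39, 2.038, 0.0]
ft_force: [-0.2, 0.1, -2.1]
width: 0.064
```

```bash
python3 - <<'E'
from h import *
c=cam("wrist");s=read_state();print(s["t"],s["ee_pos"],s["ft_force"],s["wrist_torque"])
im=c["frame"][120:290,260:460];cv2.imwrite("pics/w8c.png",cv2.convertScaleAbs(cv2.resize(im,None,fx=3.5,fy=3.5,interpolation=cv2.INTER_CUBIC),alpha=1.1))
M=R.from_rotvec(s["eef_rot"]).as_matrix();print("yaw",np.degrees(np.arctan2(M[1,1],M[0,1])),M[:,2])
E
```

```text
7.3833 [0.52653273 0.15726735 0.2885417 ] [ 0.01363935 -0.21945506 -2.62331932] [-0.03285334 -0.07037824 -0.07046011]
yaw -9.087451513452466 [ 7.92610522e-04  3.46720171e-05 -9.99999685e-01]
```

View pics/w8c.png

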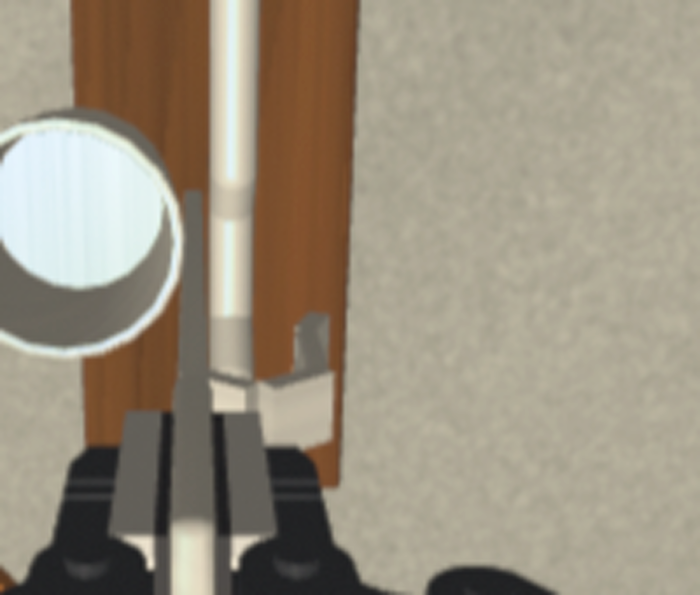

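```bash
python3 - <<'E'
from h import *
np.set_printoptions(precision=4,suppress=True)
c=cam("wrist");s=read_state();M=R.from_rotvec(s["eef_rot"]).as_matrix()
P=lambda u,v:(260+u/3.5,120+v/3.5)
f=lambda u,v,z: (onz(c,*P(u,v),z), M.T@(onz(c,*P(u,v),z)-s["ee_pos"]))
for n,u,v,z in [("s1mid",234,203,.203),("s1top",235,185,.208),("s1bot",231,218,.198),("s2bot",231,318,.198),("s2top~",231,372,.208),("rodfar",236,10,.208)]: print(n,*f(u,v,z))
h=s["ee_pos"][2]+.0175-.031
for n,u,v in [("peak far",258,384),("peak near",262,440),("left far",211,378),("right far",333,374),("right near",333,440)]: print(n,f(u,v,h)[1])
print(s["ee_pos"])
E
```

```text
s1mid [0.5388 0.1757 0.203 ] [0.02   0.0089 0.0859]
s1top [0.5396 0.1806 0.208 ] [0.025  0.0089 0.0809]
s1bot [0.5377 0.1713 0.198 ] [0.0154 0.0085 0.0909]
s2bot [0.5342 0.1482 0.198 ] [-0.0079  0.0087  0.0909]
s2top~ [0.5325 0.1392 0.208 ] [-0.017   0.0085  0.0809]
rodfar [0.545  0.2159 0.208 ] [0.0607 0.0087 0.0809]
peak far [0.0081 0.0101 0.0135]
peak near [-0.0014  0.0109  0.0135]
left far [0.0091 0.0028 0.0135]
right far [0.0097 0.0216 0.0135]
right near [-0.0014  0.022   0.0135]
[0.5267 0.1574 0.2889]
```

Call:
drive_tool(
  series=[
    [[-0.0018, 0.0003, 0], [0, 0, 0.2]],
    [[-0.0018, 0.0003, -0.012], [0, 0, 0.2]],
    [[-0.0018, 0.0003, -0.024], [0, 0, 0.2]],
    [[-0.0018, 0.0003, -0.036], [0, 0, 0.2]],
    [[-0.0018, 0.0003, -0.036], [0, 0, 0.2]],
  ],
)

```text
t: 7.85
ee_pos: [0.5241, 0.1576, 0.2514]
eef_rot: [-2.386, -2.043, 0.002]
ft_force: [-0.2, 0.2, -1.9]
width: 0.062
```

Call:
drive_tool(
  series=[
    [[0, 0, -0.005], [0, 0, 0]],
    [[0, 0, -0.01], [0, 0, 0]],
    [[0, 0, -0.015], [0, 0, 0]],
    [[0, 0, -0.018], [0, 0, 0]],
    [[0, 0, -0.018], [0, 0, 0]],
  ],
)

```text
t: 8.27
ee_pos: [0.524, 0.1575, 0.2329]
eef_rot: [-2.386, -2.043, 0.003]
ft_force: [-0.3, 0.3, -1.8]
width: 0.058
```

```bash
python3 - <<'E'
from h import *
c=cam("wrist");s=read_state();print(s["t"],s["ee_pos"],s["ft_force"],s["wrist_torque"])
crop(c,"w9c",260,120,460,290,3.5)
q=cam("side");crop(q,"s9",190,40,320,180,4)
E
```

```text
8.3167 [0.52408608 0.15757509 0.23329623] [ 0.29123157  0.28102287 -1.85936191] [-0.0144634  -0.07900284  0.02815866]
```

View pics/w9c.png

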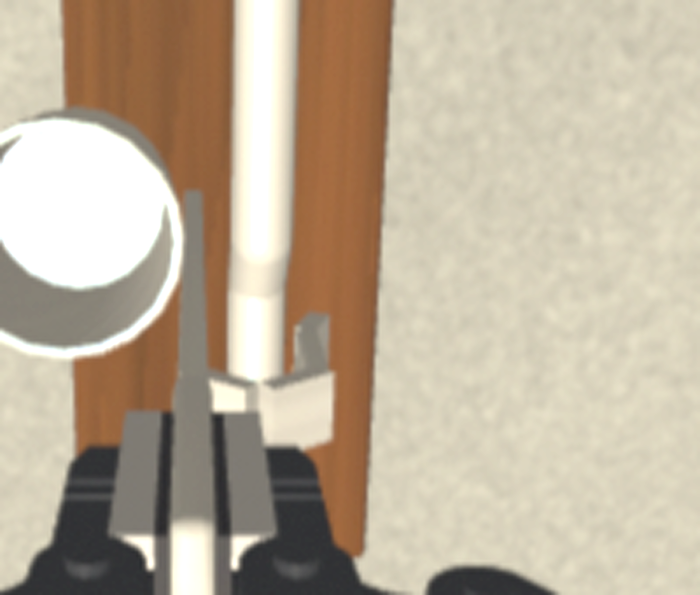

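View pics/s9.png

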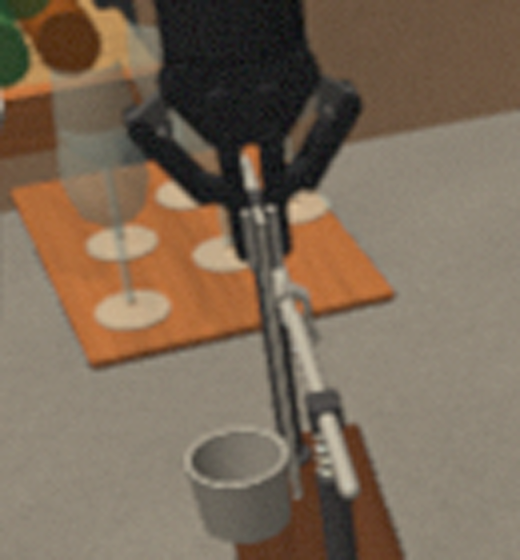

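Call:
drive_tool(
  series=[
    [[0, 0, -0.002], [0, 0, 0]],
    [[0, 0, -0.003], [0, 0, 0]],
    [[0, 0, -0.004], [0, 0, 0]],
    [[0, 0, -0.005], [0, 0, 0]],
    [[0, 0, -0.006], [0, 0, 0]],
  ],
)

```text
t: 8.78
ee_pos: [0.5242, 0.1576, 0.2275]
eef_rot: [-2.386, -2.043, 0.001]
ft_force: [0.0, -0.3, -1.7]
width: 0.058
```

Call:
drive_tool(
  series=[
    [[0, 0, -0.001], [0, 0, 0]],
    [[0, 0, -0.002], [0, 0, 0]],
    [[0, 0, -0.003], [0, 0, 0]],
    [[0, 0, -0.003], [0, 0, 0]],
  ],
)

```text
t: 9.12
ee_pos: [0.5241, 0.1576, 0.2242]
eef_rot: [-2.386, -2.043, 0.002]
ft_force: [-0.2, -0.3, -2.0]
width: 0.059
```

Call:
drive_tool(
  series=[
    [[0, 0, -0.001], [0, 0, 0]],
    [[0, 0, -0.002], [0, 0, 0]],
    [[0, 0, -0.003], [0, 0, 0]],
    [[0, 0, -0.003], [0, 0, 0]],
  ],
)

```text
t: 9.45
ee_pos: [0.5241, 0.1576, 0.221]
eef_rot: [-2.386, -2.043, 0.002]
ft_force: [-0.1, -0.8, -1.9]
width: 0.062
```

Call:
drive_tool(
  series=[
    [[0, 0, -0.001], [0, 0, 0]],
    [[0, 0, -0.002], [0, 0, 0]],
    [[0, 0, -0.002], [0, 0, 0]],
  ],
)

```text
t: 9.7
ee_pos: [0.5242, 0.1576, 0.219]
eef_rot: [-2.386, -2.043, 0.002]
ft_force: [0.0, -0.2, 1.1]
width: 0.06
```

Call:
drive_tool(
  series=[
    [[0.0002, 0.001, 0], [0, 0, 0]],
    [[0.0003, 0.002, 0], [0, 0, 0]],
    [[0.0005, 0.003, 0], [0, 0, 0]],
    [[0.0006, 0.004, 0], [0, 0, 0]],
    [[0.0006, 0.004, 0], [0, 0, 0]],
  ],
)

```text
t: 10.12
ee_pos: [0.525, 0.1617, 0.2191]
eef_rot: [-2.386, -2.043, 0.001]
ft_force: [1.0, -0.3, -0.8]
width: 0.064
```

Call:
drive_tool(
  series=[
    [[0.0002, 0.001, 0], [0, 0, 0]],
    [[0.0003, 0.002, 0], [0, 0, 0]],
    [[0.0003, 0.002, 0], [0, 0, 0]],
  ],
)

```text
t: 10.37
ee_pos: [0.5253, 0.1639, 0.2191]
eef_rot: [-2.386, -2.043, 0.001]
ft_force: [1.8, -0.3, -0.6]
width: 0.062
```

Call:
drive_tool(
  series=[
    [[0.0004, 0.001, 0], [0, 0, 0]],
    [[0.0006, 0.002, 0], [0, 0, 0]],
    [[0.0006, 0.002, 0], [0, 0, 0]],
  ],
)

```text
t: 10.62
ee_pos: [0.5258, 0.1661, 0.2191]
eef_rot: [-2.386, -2.043, 0.001]
ft_force: [0.2, -1.3, 0.1]
width: 0.06
```

Call:
drive_tool(
  series=[
    [[0.0004, 0.001, 0], [0, 0, 0]],
    [[0.0006, 0.002, 0], [0, 0, 0]],
    [[0.0006, 0.002, 0], [0, 0, 0]],
  ],
)

```text
t: 10.87
ee_pos: [0.5262, 0.168, 0.219]
eef_rot: [-2.386, -2.043, 0.002]
ft_force: [-0.7, -2.1, -0.4]
width: 0.06
```

Call:
drive_tool(
  series=[
    [[-0.0005, -0.003, 0], [0, 0, 0]],
    [[-0.001, -0.006, 0], [0, 0, 0]],
    [[-0.0015, -0.009, 0], [0, 0, 0]],
    [[-0.0017, -0.011, 0], [0, 0, 0]],
    [[-0.0017, -0.011, 0], [0, 0, 0]],
  ],
)

```text
t: 11.28
ee_pos: [0.5244, 0.1566, 0.219]
eef_rot: [-2.386, -2.043, 0.003]
ft_force: [-0.1, -1.3, -0.3]
width: 0.059
```

Call:
drive_tool(
  series=[
    [[-0.0002, -0.001, 0], [0, 0, 0]],
    [[-0.0003, -0.002, 0], [0, 0, 0]],
    [[-0.0003, -0.002, 0], [0, 0, 0]],
  ],
)

```text
t: 11.53
ee_pos: [0.5242, 0.1549, 0.2191]
eef_rot: [-2.386, -2.042, 0.001]
ft_force: [-0.3, 3.7, 0.7]
width: 0.063
```

Call:
drive_tool(
  series=[
    [[-0.0002, -0.001, 0], [0, 0, 0]],
    [[-0.0003, -0.002, 0], [0, 0, 0]],
    [[-0.0003, -0.002, 0], [0, 0, 0]],
  ],
)

```text
t: 11.78
ee_pos: [0.5241, 0.1538, 0.2193]
eef_rot: [-2.385, -2.042, -0.001]
ft_force: [-0.3, 8.7, 1.3]
width: 0.065
```

Call:
drive_tool(
  series=[
    [[0.0004, 0.002, 0], [0, 0, 0]],
    [[0.0007, 0.0045, 0], [0, 0, 0]],
    [[0.0011, 0.0067, 0], [0, 0, 0]],
    [[0.0011, 0.0067, -0.0005], [0, 0, 0]],
    [[0.0011, 0.0067, -0.0005], [0, 0, 0]],
  ],
)

```text
t: 12.2
ee_pos: [0.5251, 0.1606, 0.2187]
eef_rot: [-2.385, -2.042, -0.001]
ft_force: [-1.7, 1.8, 0.4]
width: 0.063
```

Call:
drive_tool(
  series=[
    [[0, 0, -0.0003], [0, 0, 0]],
    [[0, 0, -0.0005], [0, 0, 0]],
    [[0, 0, -0.0005], [0, 0, 0]],
  ],
)

```text
t: 12.45
ee_pos: [0.5251, 0.1606, 0.2182]
eef_rot: [-2.385, -2.041, -0.001]
ft_force: [-1.3, 0.5, 1.8]
width: 0.059
```

```bash
python3 - <<'E'
from h import *
for i in range(4):
    q=cam("side");s=read_state();print(s["t"],s["ee_pos"],s["ft_force"],s["wrist_torque"])
crop(q,"s10",190,40,320,180,4)
E
```

```text
12.5 [0.52512886 0.16061503 0.21826581] [-0.90113029  1.12153753  1.00889392] [0.24059985 0.19206579 0.01349847]
12.55 [0.52513456 0.16058899 0.21828382] [-1.81999739  0.66683168  1.61524102] [0.24316069 0.14306415 0.06952025]
12.6 [0.5251681  0.16058681 0.21827454] [-1.32929114  0.78807698  0.6949099 ] [0.19425102 0.1504666  0.02384181]
12.65 [0.52511071 0.16059991 0.21824297] [-1.61368716  1.38109455  1.24010569] [0.2199741  0.16126692 0.00068356]
```

View pics/s10.png

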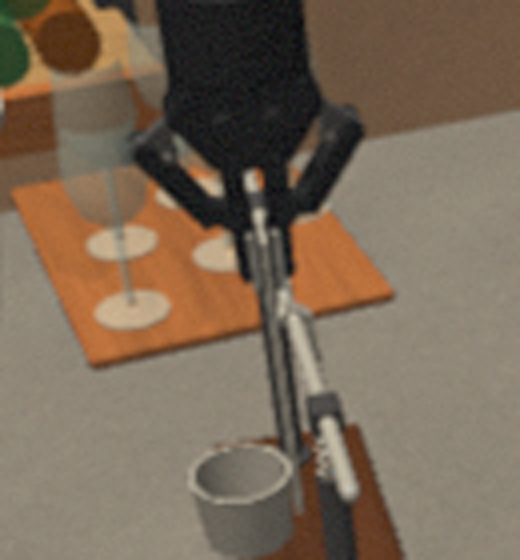

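Call:
drive_tool(
  series=[
    [[-0.0006, 0.0001, -0.0002], [-0.21, -1.36, 0]],
    [[-0.0012, 0.0002, -0.0005], [-0.42, -2.73, 0]],
    [[-0.0017, 0.0003, -0.0008], [-0.635, -4.1, 0]],
    [[-0.0017, 0.0003, -0.0008], [-0.635, -4.1, 0]],
  ],
)

```text
t: 12.98
ee_pos: [0.5232, 0.1609, 0.2176]
eef_rot: [2.345, 2.008, 0.076]
ft_force: [0.3, -0.2, 1.2]
width: 0.063
```

```bash
python3 - <<'E'
from h import *
for i in range(3):
    q=cam("side");s=read_state();print(s["t"],s["ee_pos"],s["ft_force"],s["wrist_torque"])
M=R.from_rotvec(s["eef_rot"]).as_matrix();print(M[:,2])
E
```

```text
13.0333 [0.52328086 0.16089956 0.21762949] [-1.5551906   0.85244932  0.82222679] [-0.02266642  0.26673003 -0.0294917 ]
13.0833 [0.5233177  0.16085608 0.21757239] [-2.05311552 -0.05229806  1.00341815] [ 0.07530078  0.33912855 -0.03862858]
13.1333 [0.52335112 0.16083776 0.21749138] [-2.25486185  1.17975378  1.31342134] [0.05387923 0.37377288 0.02593687]
[ 0.06981685 -0.00888323 -0.99752027]
```

Call:
drive_tool(
  series=[
    [[-0.001, 0.0002, -0.0002], [-0.21, -1.36, 0]],
    [[-0.0017, 0.0002, -0.0005], [-0.42, -2.73, 0]],
    [[-0.0023, 0.0002, -0.0009], [-0.635, -4.1, 0]],
    [[-0.0023, 0.0002, -0.0009], [-0.635, -4.1, 0]],
  ],
)

```text
t: 13.47
ee_pos: [0.5213, 0.1611, 0.2167]
eef_rot: [2.302, 1.971, 0.145]
ft_force: [2.7, -0.9, -0.2]
width: 0.065
```

```bash
python3 - <<'E'
from h import *
for i in range(3):
    q=cam("side");s=read_state();print(s["t"],s["ee_pos"],s["ft_force"],s["wrist_torque"])
E
```

```text
13.5167 [0.52137533 0.16101922 0.21678435] [ 1.38795279 -1.02447939  1.86963733] [-0.07481942 -0.12697129 -0.04833578]
13.5667 [0.52138407 0.16099084 0.21672861] [-0.16018393 -0.97225244  1.35488779] [-0.05270359 -0.13540255  0.01302316]
13.6167 [0.52139558 0.16098739 0.21668155] [-0.09614714 -1.09734118  1.63149245] [-0.00657272 -0.14750508 -0.0510618 ]
```

Forces remain light; I'll continue tilting.

Call:
drive_tool(
  series=[
    [[-0.0006, 0.0001, -0.0003], [-0.21, -1.36, 0]],
    [[-0.0012, 0.0002, -0.0006], [-0.42, -2.73, 0]],
    [[-0.0017, 0.0002, -0.001], [-0.635, -4.1, 0]],
    [[-0.0017, 0.0002, -0.001], [-0.635, -4.1, 0]],
  ],
)

```text
t: 13.95
ee_pos: [0.5197, 0.1612, 0.2157]
eef_rot: [2.258, 1.933, 0.211]
ft_force: [2.0, -1.1, 1.2]
width: 0.061
```

Call:
drive_tool(
  series=[
    [[-0.0006, 0.0001, -0.0004], [-0.21, -1.36, 0]],
    [[-0.0012, 0.0002, -0.0008], [-0.42, -2.73, 0]],
    [[-0.0016, 0.0002, -0.0012], [-0.62, -4.0, 0]],
    [[-0.0016, 0.0002, -0.0012], [-0.62, -4.0, 0]],
  ],
)

```text
t: 14.28
ee_pos: [0.5181, 0.1614, 0.2144]
eef_rot: [2.213, 1.895, 0.275]
ft_force: [0.6, -0.9, 0.9]
width: 0.064
```

```bash
python3 - <<'E'
from h import *
for i in range(4):
    q=cam("side");s=read_state();print(s["t"],s["ee_pos"],s["ft_force"],s["wrist_torque"])
M=R.from_rotvec(s["eef_rot"]).as_matrix();print(M[:,2])
crop(q,"s11",190,40,320,180,4);c=cam("wrist");crop(c,"w11",220,120,460,300,3.3)
E
```

```text
14.3333 [0.51817625 0.16135415 0.21450646] [ 0.91232052 -0.33746637  0.15508613] [-0.11877715 -0.01444352 -0.00374004]
14.3833 [0.51821391 0.16130314 0.21450198] [ 0.50809149 -0.61406967  1.03756242] [0.03326226 0.07841379 0.00503783]
14.4333 [0.51822064 0.16131423 0.21446159] [ 0.06911819 -0.00479248  1.4204901 ] [0.02844835 0.07867771 0.00598452]
14.4833 [0.51822532 0.16127645 0.21442984] [0.13944231 0.36207294 1.6829774 ] [-0.01345632  0.09275723  0.01727613]
[ 0.27765149 -0.04134172 -0.95979191]
```

View pics/s11.png

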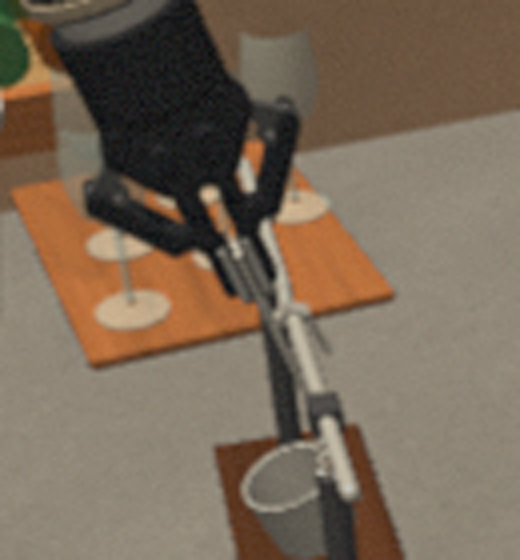

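View pics/w11.png

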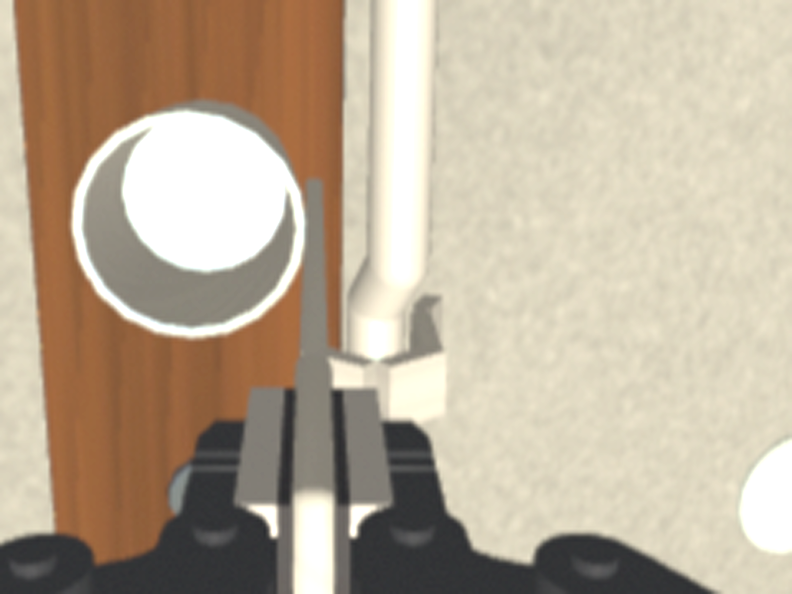

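Call:
drive_tool(
  series=[
    [[0, 0, 0.0004], [0, 0, 0]],
    [[0, 0, 0.0006], [0, 0, 0]],
    [[0, 0, 0.0006], [0, 0, 0]],
    [[0, 0, 0.0006], [0, 0, 0]],
  ],
  newtons=20,
)

```text
t: 14.87
ee_pos: [0.5182, 0.1613, 0.215]
eef_rot: [2.214, 1.895, 0.274]
ft_force: [0.4, 0.2, 0.3]
width: 0.059
```

Call:
drive_tool(
  series=[
    [[0, 0, 0], [0, 0, 0]],
    [[0, 0, 0], [0, 0, 0]],
    [[0, 0, 0], [0, 0, 0]],
    [[0, 0, 0], [0, 0, 0]],
  ],
  claw=0.075,
)

```text
t: 15.2
ee_pos: [0.5181, 0.1612, 0.2149]
eef_rot: [2.214, 1.895, 0.273]
ft_force: [-0.4, 1.1, -0.8]
width: 0.073
```

Call:
drive_tool(
  series=[
    [[0, 0, 0], [0, 0, 0]],
    [[0, 0, 0], [0, 0, 0]],
    [[0, 0, 0], [0, 0, 0]],
    [[0, 0, 0], [0, 0, 0]],
  ],
  claw=0.09,
)

```text
t: 15.53
ee_pos: [0.5181, 0.1613, 0.2149]
eef_rot: [2.214, 1.895, 0.273]
ft_force: [0.0, -0.7, 0.0]
width: 0.094
```

Call:
drive_tool(
  series=[
    [[0, 0, 0], [0, 0, 0]],
    [[0, 0, 0], [0, 0, 0]],
    [[0, 0, 0], [0, 0, 0]],
    [[0, 0, 0], [0, 0, 0]],
  ],
  claw=0.11,
)

```text
t: 15.87
ee_pos: [0.5182, 0.1613, 0.2149]
eef_rot: [2.214, 1.895, 0.273]
ft_force: [-0.6, 0.4, -0.3]
width: 0.113
```

```bash
python3 - <<'E'
from h import *
for i in range(4):
    q=cam("wrist");s=read_state();print(s["t"],s["ft_force"],s["wrist_torque"],s["width"])
crop(q,"w12",220,120,460,300,3.3)
E
```

```text
15.9167 [ 0.10597064  0.07456363 -0.40986426] [-0.00171325  0.18810692 -0.02268115] 0.11181068935307742
15.9667 [-0.08807851  0.6086153   0.48716207] [0.0034271  0.1737915  0.05471379] 0.11176128454531932
16.0167 [ 0.3455839  -0.67339737  0.27028327] [ 0.08155518  0.14468497 -0.00182041] 0.10882391251602537
16.0667 [0.29239731 0.40916536 0.09848526] [-0.0019003   0.07659458 -0.01338427] 0.11128771285488737
```

View pics/w12.png

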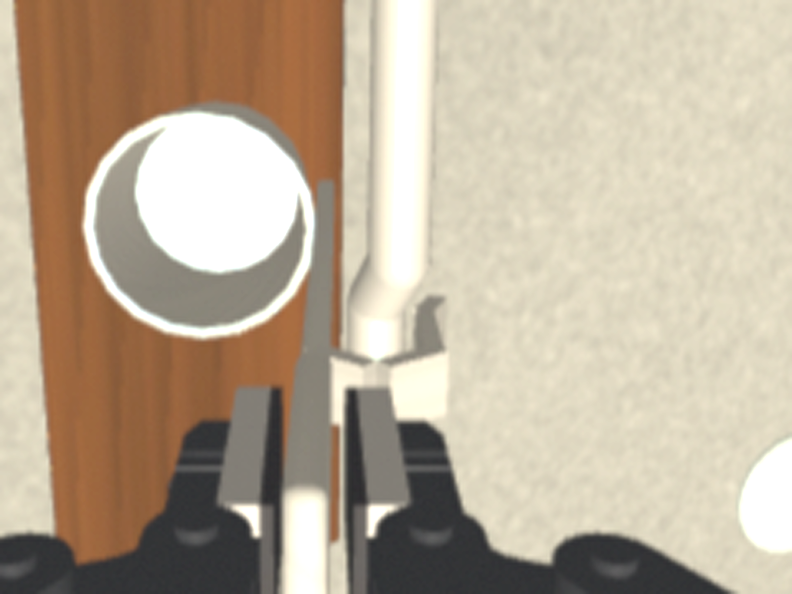

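Call:
drive_tool(
  series=[
    [[0, 0, 0], [0, 0, 0]],
    [[0, 0, 0], [0, 0, 0]],
    [[0, 0, 0], [0, 0, 0]],
    [[0, 0, 0], [0, 0, 0]],
  ],
  claw=0.13,
)

```text
t: 16.4
ee_pos: [0.5181, 0.1613, 0.2149]
eef_rot: [2.214, 1.895, 0.273]
ft_force: [0.3, 0.2, 0.2]
width: 0.129
```

Call:
drive_tool(
  series=[
    [[0, 0, 0], [0, 0, 0]],
    [[0, 0, 0], [0, 0, 0]],
    [[0, 0, 0], [0, 0, 0]],
    [[0, 0, 0], [0, 0, 0]],
  ],
  claw=0.16,
)

```text
t: 16.73
ee_pos: [0.5181, 0.1613, 0.2149]
eef_rot: [2.214, 1.895, 0.274]
ft_force: [0.3, -0.4, -0.1]
width: 0.159
```

```bash
python3 - <<'E'
from h import *
c=cam("wrist");crop(c,"w13",220,120,460,300,3.3)
E
```

```text
(no output)
```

View pics/w13.png

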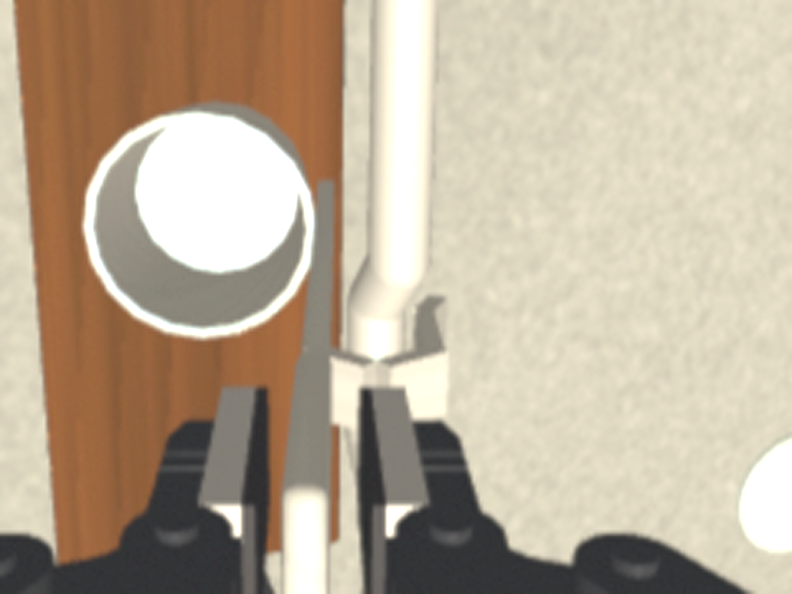

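Call:
drive_tool(
  series=[
    [[0, 0, 0], [0, 0, 0]],
    [[-0.0005, 0, 0], [0, 0, 0]],
    [[-0.001, 0, 0], [0, 0, 0]],
    [[-0.001, 0, 0], [0, 0, 0]],
    [[-0.001, 0, 0], [0, 0, 0]],
  ],
  claw=0.35,
)

```text
t: 17.2
ee_pos: [0.5171, 0.1613, 0.2149]
eef_rot: [2.214, 1.895, 0.274]
ft_force: [0.4, -0.1, 1.3]
width: 0.347
```

Call:
drive_tool(
  series=[
    [[-0.001, 0, 0.005], [0, 0, 0]],
    [[-0.004, 0.001, 0.015], [0, 0, 0]],
    [[-0.008, 0.001, 0.03], [0, 0, 0]],
    [[-0.013, 0.002, 0.045], [0, 0, 0]],
    [[-0.019, 0.003, 0.065], [0, 0, 0]],
  ],
)

```text
t: 17.62
ee_pos: [0.4975, 0.1643, 0.2808]
eef_rot: [2.215, 1.895, 0.273]
ft_force: [-1.2, 0.2, 0.3]
width: 0.353
```

Call:
drive_tool(
  series=[
    [[-0.009, 0.001, 0.03], [0, 0, 0]],
    [[-0.018, 0.003, 0.06], [0, 0, 0]],
    [[-0.026, 0.004, 0.09], [0, 0, 0]],
    [[-0.026, 0.004, 0.09], [0, 0, 0]],
    [[-0.026, 0.004, 0.09], [0, 0, 0]],
  ],
)

```text
t: 18.03
ee_pos: [0.4712, 0.1685, 0.3731]
eef_rot: [2.213, 1.894, 0.278]
ft_force: [-0.5, 0.4, -0.1]
width: 0.349
```

```bash
python3 - <<'E'
from h import *
import numpy as np
a=cam("side")["frame"].astype(int);A=[]
for i in range(10): b=cam("side")
print(np.abs(b["frame"].astype(int)-a)[40:200,200:320].max())
crop(b,"s14",190,40,320,180,4);cv2.imwrite("pics/s14f.png",b["frame"])
c=cam("wrist");cv2.imwrite("pics/w14.png",c["frame"]);t=cam("top");cv2.imwrite("pics/t14.png",t["frame"]);print(read_state()["t"],read_state()["ee_pos"])
E
```

```text
38
18.6833 [0.47153828 0.16824716 0.37067481]
```

View pics/s14.png

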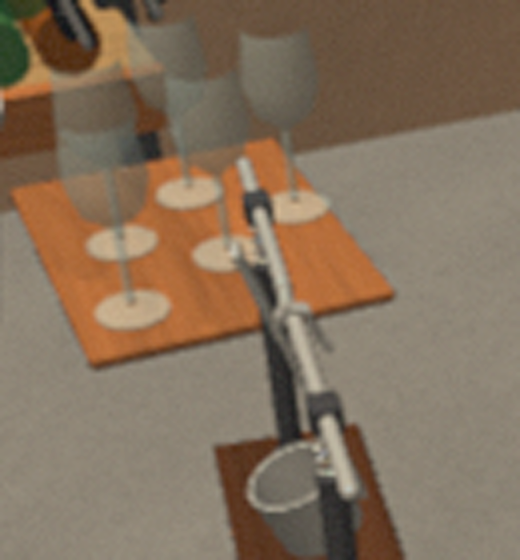

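View pics/w14.png

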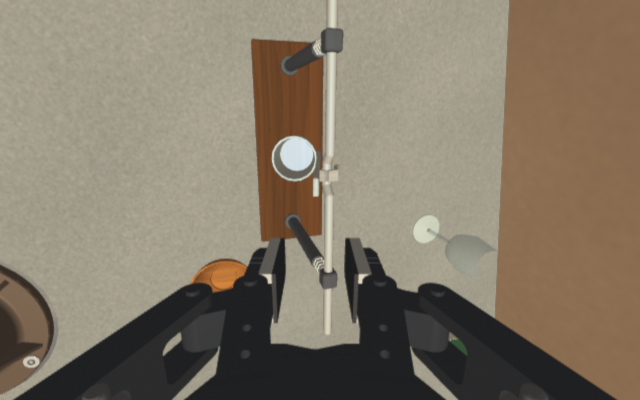

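View pics/t14.png

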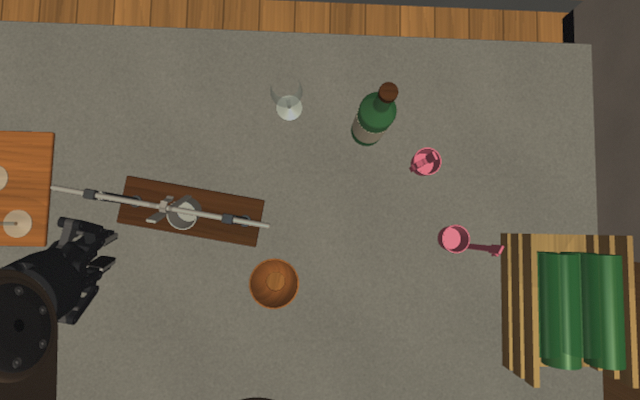

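```bash
python3 - <<'E'
from h import *
F=[cam("side")["frame"].astype(int) for i in range(8)]
f=lambda a,b,sl:np.abs(F[a]-F[b])[sl].mean().round(2)
cup=np.s_[145:180,250:280]; tab=np.s_[98:125,245:275]; bg=np.s_[250:300,100:150]
for k in (1,3,5,7): print(k,f(0,k,cup),f(0,k,tab),f(0,k,bg))
c=cam("wrist");crop(c,"w15",250,110,370,210,6)
E
```

```text
1 1.59 1.33 1.32
3 1.61 1.37 1.32
5 1.59 1.34 1.32
7 1.6 1.37 1.31
```

View pics/w15.png

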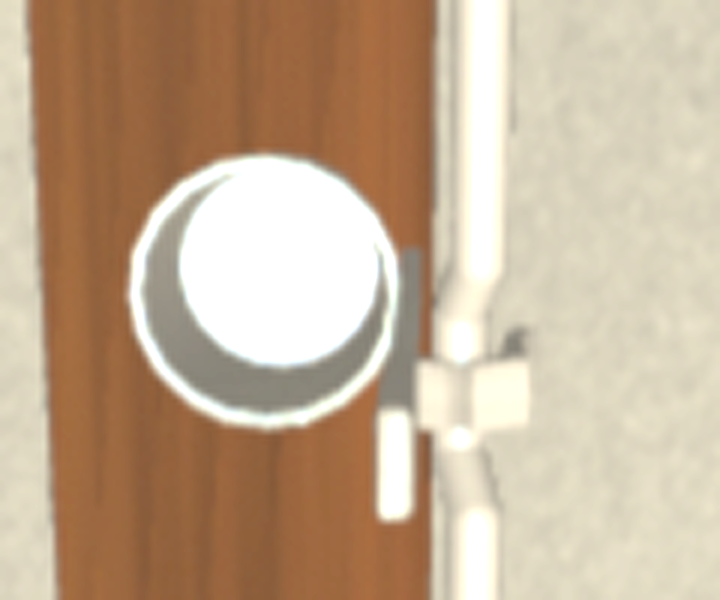

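The view shows the hook strip at about (470,395), on the level floor of the dip with a slope on each side. Nothing is moving: the frame differences do not grow with time.

```bash
python3 -c "
from workcell import *
print(read_state()['t'],job_done())"
```

```text
the job is handed in; nothing more can be done
19.1333 None
```

The steel dipper is hanging by its side hook in the rod's dip, leaning with its cup under the rod and still. I handed the job in at 19.1 s.

- **Finding the dip:** I saw it in the wrist camera and lowered the hook into it. The rod met the hook about 9 mm lower than it would have on the straight part. I then felt both sides of the dip and centred the hook between them. Vertical contact on the rod stayed around 3–4 N. The strongest sideways touch was about 9 N, against one side of the dip.
- **Letting go:** With the rod carrying the full weight, I leaned the dipper about 0.285 rad in the grip. I then opened the jaws in small steps. It eased about 1.5° further with no swing seen, and I backed the gripper off along the tab.
- **Last checks:** The wrist view showed the hook on the dip's level floor. Side-camera frames over 0.4 s showed no movement. The gripper was well clear. The glass, bottle, bowl and pink look-alikes looked to be in their original places in the top view.
- **Disagreements:** The top and wrist cameras differed by about 3–4 mm in position, so I used the wrist camera for the final alignment. One side-view comparison right after backing off showed a large pixel change. I took that to be noise or the gripper still settling, because the repeat over the dipper alone was steady.

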